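# Put the pattern rollers away by size

### The job

Put the four pattern rollers that stand on the bench away in the lipped wooden trays, each in the tray that already holds a roller of its own size. Lift each one over the tray's lip and set it down on the tray floor, standing on end, without dropping it, and do not let any roller, including those already in the trays, fall over.

Things in the scene. Friction and masses are not known exactly. Their poses are not given: they have to be found in the camera images.
- tray_large: Brown wooden tray, fixed; one of three alike side by side, known by the large roller (kept_large) standing in it. Outside 110 (x) by 170 (y) mm, walls 10 thick, inside 90 by 150. Floor's upper face at z = 12 mm. Above it the front lip (-x, facing the robot) rises 30 mm, the back 45; the end walls (+y, -y) 30 in the front half, 45 in the back half. Origin: centre of underside; z up.
- tray_medium: Brown wooden tray, fixed; one of three alike side by side, known by the medium roller (kept_medium) standing in it. Outside 110 (x) by 170 (y) mm, walls 10 thick, inside 90 by 150. Floor's upper face at z = 12 mm. Above it the front lip (-x, facing the robot) rises 30 mm, the back 45; the end walls (+y, -y) 30 in the front half, 45 in the back half. Origin: centre of underside; z up.
- tray_small: Brown wooden tray, fixed; one of three alike side by side, known by the small roller (kept_small) standing in it. Outside 110 (x) by 170 (y) mm, walls 10 thick, inside 90 by 150. Floor's upper face at z = 12 mm. Above it the front lip (-x, facing the robot) rises 30 mm, the back 45; the end walls (+y, -y) 30 in the front half, 45 in the back half. Origin: centre of underside; z up.
- kept_large: Large pattern roller already put away, loose, standing on end near one end of tray_large; 60 mm diameter, 150 mm tall, about 300 g, a grey rubber cylinder covered in staggered round bosses, pale wood at both ends. Origin: centre of its underside; z up along its axis.
- kept_medium: Medium pattern roller already put away, loose, standing on end near one end of tray_medium; 46 mm diameter, 120 mm tall, about 160 g, a grey rubber cylinder with upright ribs, pale wood at both ends. Origin: centre of its underside; z up along its axis.
- kept_small: Small pattern roller already put away, loose, standing on end near one end of tray_small; 32 mm diameter, 90 mm tall, about 70 g, a grey rubber cylinder with raised rings, pale wood at both ends. Origin: centre of its underside; z up along its axis.
- roller_large: Large pattern roller to be put away, loose, standing on end on the bench in front of the trays; 60 mm diameter, 150 mm tall, about 300 g, a grey rubber cylinder covered in staggered round bosses, pale wood at both ends. Origin: centre of its underside; z up along its axis.
- roller_medium: Medium pattern roller to be put away, loose, standing on end on the bench in front of the trays; 46 mm diameter, 120 mm tall, about 160 g, a grey rubber cylinder with upright ribs, pale wood at both ends. Origin: centre of its underside; z up along its axis.
- roller_small_a: Small pattern roller to be put away, loose, standing on end on the bench in front of the trays; 32 mm diameter, 90 mm tall, about 70 g, a grey rubber cylinder with raised rings, pale wood at both ends; one of two alike. Origin: centre of its underside; z up along its axis.
- roller_small_b: Small pattern roller to be put away, loose, standing on end on the bench in front of the trays; 32 mm diameter, 90 mm tall, about 70 g, a grey rubber cylinder with raised rings, pale wood at both ends; one of two alike. Origin: centre of its underside; z up along its axis.
Things that resemble listed ones, but are neither listed nor needed, are in the scene too. What is shaped like the roller_small_a but orange or purple is not meant.

How it is judged:
By the outcome, as a careful person would: the job done as asked, in the order asked, and still so for the second after the job is handed in, with the robot touching nothing.
It also fails if it takes over 128 s, if anything falls off the work surface, if the arm or the gripper's body presses on something with over 40 N, if the wrist force passes 120 N, or if a joint passes its speed limit or range.

### The arm

A 7-joint arm with a two-finger parallel gripper is mounted at the origin on the work surface. World frame = base frame: x ahead of the robot, y to its left, z up, the work surface at z = 0. Lengths are in m, angles in rad, forces in N, time in s.
With the tool pointing down it reaches from about 0.4 to 0.85 m from the base axis. Payload 4.5 kg.
Tool frame: the origin (TCP) lies on the front face of the gripper's body, between the roots of the fingers; the fingertips stand ahead of it and the grasp point (between the pads) lies 54 mm ahead of it (tip_extent is the z of the fingertips in the tool frame, in m); z points along the fingers, y is the line along which they close (so a half turn about z gives the same grasp; the last joint's range is limited). The gripper opens to 85 mm and grips with 20 to 120 N. Pads are 22 mm wide; open, the fingers measure 114 mm over their backs; the gripper's body (76 mm by 85 mm) begins 54 mm behind the grasp point. The pads swing forward as they close: fully open they stand 13 mm farther back than shut.
Start: joints at [-1.183, 0.689, -0.195, 1.565, 0.157, 0.902, -0.215], TCP at [0.217, 0.586, 0.304] pointing down, gripper open.
Joint ranges: [-3.01, 3.01], [-0.46, 2.08], [-1.47, 1.51], [0.13, 2.56], [-1, 4.14], [0.04, 2.09], [-2.66, 2.66]. Speed limits (rad/s): [2.57, 2.57, 3.14, 3.14, 3.14, 3.14, 3.14].

### API

Orientations are given as a 3x3 rotation matrix whose columns are the frame's x, y, z axes.
In Python, from rig import * gives the robot as it stands.
- The arm moves only by the tool send_rows, never from a script. Its argument "moves" is a list of rows, each an object with "travel": the shift along the tool's x, y, z scaled (see below), a list of three; "turn": the turn, a rotation vector about the tool's x, y, z scaled (see below), a list of three. In form: [{"travel": [dx, dy, dz], "turn": [rx, ry, rz]}, ...]. A call has 1 to 20 rows; each row shifts and turns the commanded pose from where the row before left it, along the tool's axes as they then stand; what a row does not reach is not made up. The controller multiplies each number of a shift by 50 mm and each number of a turn by 30 degrees. A row lasts 1/10 s, in which the tool goes at most 50 mm and 8.59 degrees, less where a joint would pass 70% of its speed; a pose out of reach is approached as far as the arm can. A call with a number of a shift or a turn outside -1 to 1 is refused whole. A call with a gripper value outside its range is refused whole. "fingers" is the opening, from 0 (shut) to 1 (fully open), set as the call begins (left out, the last holds). The fingers move at their own pace and stop on an object; the grip force is fixed at half the most. Time passes only in rows, so rows that do not move let the fingers close. It gives the time, the measured TCP pose, the force, the opening and the grip force at its end, in the units of the state.
- state(): the state, without advancing time (a new reading comes with each control period).
- camera(name): name is "scene" or "top"; returns the picture (400x640x3 uint8, blue, green, red); there is no depth.
- get_calibration(name): a dict with "fx", "fy", "cx", "cy" (pixels), "k1" (the pictures are not rectified: a ray, as slopes to the right and down, at radius r is drawn at 1 + k1 r^2 times it, then the intrinsics apply), "R" (3x3) and "t" (3): a world point X has camera coordinates R X + t. Camera axes: x right, y down, z forward; pixel columns grow to the right and rows downward; lengths in m; the calibration is good to about 2 mm. A picture is of the moment at which its call begins. get_calibration takes no time and is no camera call.
- sign_off(): hands the job in; it is judged then, once.
The state is a dict: "t": time; "joints": joint angles; "dq": joint speeds; "tau": joint torques, N m; "ee_pos": TCP position; "tool_rot": TCP orientation; "wrist_force": force on the tool from outside, world axes, zero at the start; "moment": the same for the moment, N m; "grip_width": finger opening in m; "gripper_force": force on a finger pad.
Only numpy, scipy, OpenCV 4.12 (cv2) and the standard library are available. Lean on these libraries where they do the work, as an engineer would, in place of code of your own. Each camera call takes 0.05 s, during which the arm holds its last target. There are 200 camera calls.

## Working session

There is one attempt and no reset: what is moved stays moved. The work goes in short steps, Python scripts to look and compute and a tool call to move; the robot and the scene stay as the last step left them, time stands still between calls to the robot, and variables do not carry over. Pictures are saved under pics/ and viewed, at most 14 in all, crops included, and the job is handed in when it is done.

Besides the shell and the picture viewer there is one more tool, called after ">>>" by a JSON object that holds its "fn" and its "kwargs", one argument or row to a line. send_rows: Moves the arm, as the interface text tells. Its arguments: {"type":"object","properties":{"moves":{"type":"array","items":{"type":"object","properties":{"travel":{"type":"array","items":{"type":"number","minimum":-1,"maximum":1}},"turn":{"type":"array","items":{"type":"number","minimum":-1,"maximum":1}}}}},"fingers":{"type":"number"}},"required":["moves"]}

```bash
mkdir -p pics; python3 - <<'E'
from rig import *
import cv2
for n in("scene","top"):
    cv2.imwrite(f"pics/{n}0.png",camera(n)); c=get_calibration(n); print(n,c)
s=state();print({k:s[k] for k in s if k not in("tau","dq")})
E
```

```text
scene {'fx': 440.5889627799784, 'fy': 440.5889627799784, 'cx': 322.0779580334455, 'cy': 193.9840272506329, 'k1': 0.030637390077387132, 'R': array([[ 7.61144906e-01,  6.48581729e-01,  4.15172304e-04],
       [ 4.56053991e-01, -5.34748070e-01, -7.11378422e-01],
       [-4.61165034e-01,  5.41651403e-01, -7.02809056e-01]]), 't': array([-0.34148852, -0.18323327,  1.25013963])}
top {'fx': 420.09391506563554, 'fy': 420.09391506563554, 'cx': 316.31316534070606, 'cy': 199.98264175773494, 'k1': 0.0031250076897840675, 'R': array([[ 1.82833584e-02, -9.99832691e-01,  5.55110252e-04],
       [-9.68673077e-01, -1.78510828e-02, -2.47697010e-01],
       [ 2.47665477e-01,  3.99101284e-03, -9.68837387e-01]]), 't': array([-0.03406648,  0.48615941,  0.98075182])}
{'t': 0.1, 'joints': array([-1.18319056,  0.6899326 , -0.19452706,  1.56625281,  0.15730039,
        0.90249258, -0.21509589]), 'ee_pos': array([0.21641221, 0.58583794, 0.30314063]), 'tool_rot': array([[-9.38091306e-01,  3.46387753e-01, -4.76789466e-04],
       [ 3.46388061e-01,  9.38089905e-01, -1.62530911e-03],
       [-1.15715784e-04, -1.68984252e-03, -9.99998566e-01]]), 'wrist_force': array([ 0.16726288, -0.13981638, -0.48769329]), 'moment': array([-0.01462351,  0.01660924, -0.02791176]), 'gripper_force': 0.0, 'grip_width': 0.08539613239574124}
```

View pics/scene0.png

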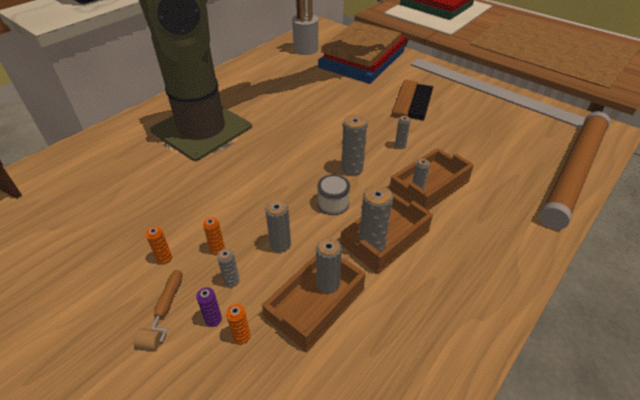

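View pics/top0.png

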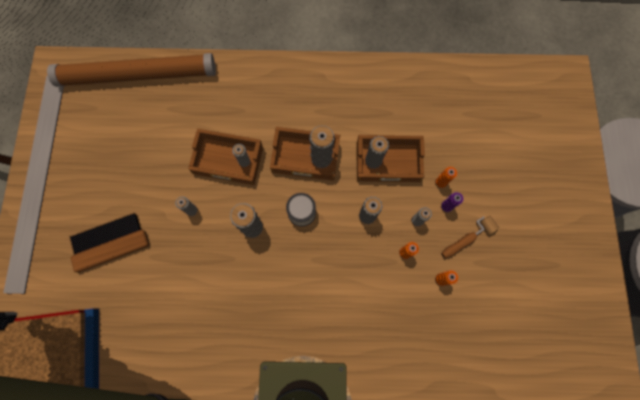

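The scene view shows the medium tray (front, about 315,300), large tray (387,228) and small tray (432,178). The bench rollers are large (354,145), medium (278,228), and small at (403,130) and (228,268), with orange and purple decoys among them. The top view agrees: left to right, small, large and medium trays. I'll enlarge for exact pixels.

```bash
python3 - <<'E'
import cv2
a=cv2.imread("pics/top0.png")[120:270,165:435]; cv2.imwrite("pics/topc.png",cv2.resize(a,None,fx=2.9,fy=2.9,interpolation=cv2.INTER_CUBIC))
a=cv2.imread("pics/scene0.png")[105:355,205:485]; cv2.imwrite("pics/scenec.png",cv2.resize(a,None,fx=2.4,fy=2.4,interpolation=cv2.INTER_CUBIC))
E
```

```text
(no output)
```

View pics/topc.png

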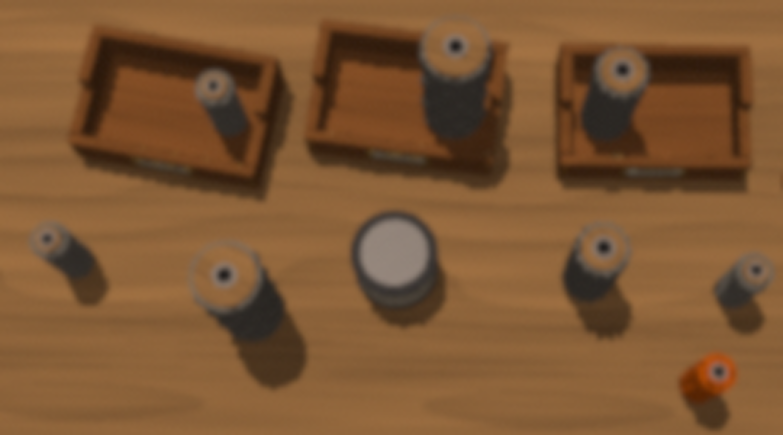

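View pics/scenec.png

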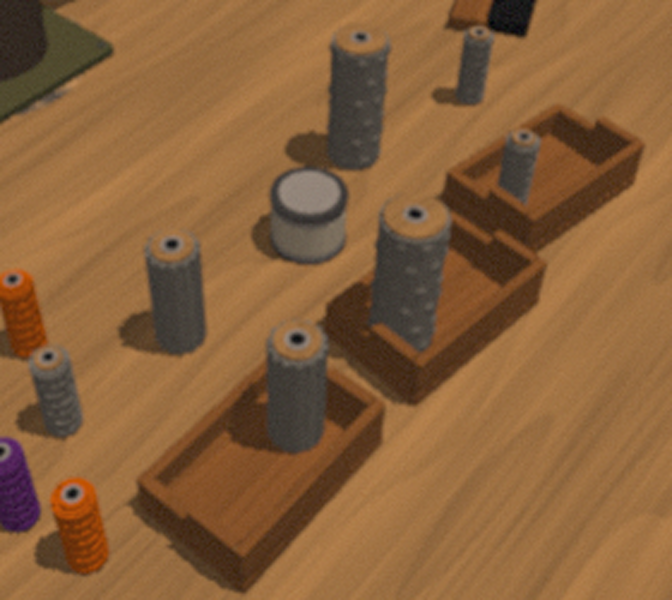

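The crops give me the top-centre dots of all seven rollers and the tray rim corners in both views. Next I triangulate the rollers and check their heights against what they should be, and fit the tray poses.

```bash
cat > h.py <<'E'
import numpy as np
from rig import *
from scipy.optimize import least_squares
C={n:get_calibration(n) for n in("top","scene")}
def proj(n,X):
    c=C[n];p=c["R"]@np.asarray(X,float)+c["t"];s=p[:2]/p[2];s=s*(1+c["k1"]*(s@s))
    return np.array([c["fx"]*s[0]+c["cx"],c["fy"]*s[1]+c["cy"]])
def T(u,v):return np.array([(u+.5)/2.9-.5+165,(v+.5)/2.9-.5+120])
def S(u,v):return np.array([(u+.5)/2.4-.5+205,(v+.5)/2.4-.5+105])
def fixz(n,uv,z):
    return least_squares(lambda q:proj(n,[*q,z])-uv,[.5,0]).x
E
python3 - <<'E'
from h import *
np.set_printoptions(precision=4,suppress=True)
R={"kS":((213,86),(524,137),.102),"kL":((455,46),(415,214),.162),"kM":((622,69),(297,339),.132),"a":((46,239),(478,33),.09),"L":((224,274),(361,38),.15),"M":((604,247),(172,244),.12),"b":((756,271),(55,356),.09)}
for k,(t,s,z) in R.items():
    f=lambda X:np.r_[proj("top",X)-T(*t),proj("scene",X)-S(*s)]
    r=least_squares(f,[.5,0,.1]);r2=least_squares(lambda q:f([*q,z]),[.5,0])
    print(k,r.x,"zexp",z,"fixed",r2.x,"res",r2.fun)
Tr={"S":({"bl":(97,24),"br":(282,60),"fr":(255,176),"fl":(73,141)},{"fr":(447,183),"bl":(641,148),"fl":(560,106)}),
"L":({"bl":(321,22),"br":(506,44),"fl":(308,144)},{"fr":(328,312),"br":(420,375),"bl":(544,268)}),
"M":({"bl":(562,46),"br":(748,48),"fl":(559,167),"fr":(749,165)},{"fr":(142,485),"br":(243,563),"bl":(383,408)})}
for k,(t,s) in Tr.items():
    def P(q,c):
        x=-.055 if c[0]=="f" else .055;y=.085 if c[1]=="l" else -.085
        cc,ss=np.cos(q[2]),np.sin(q[2]);return [q[0]+cc*x-ss*y,q[1]+ss*x+cc*y,.042 if c[0]=="f" else .057]
    r=least_squares(lambda q:np.concatenate([proj("top",P(q,c))-T(*v) for c,v in t.items()]+[proj("scene",P(q,c))-S(*v) for c,v in s.items()]),[.6,0,0],loss="soft_l1")
    print(k,r.x,np.round(r.fun,1))
try: print(tip_extent)
except Exception as e:
    import rig;print(e,[n for n in dir(rig) if n[0]!="_"])
E
```

```text
kS [0.6017 0.1695 0.1022] zexp 0.102 fixed [0.6017 0.1696] res [-0.2358 -0.2293 -0.281   0.144 ]
kL [ 0.6155 -0.0346  0.1632] zexp 0.162 fixed [ 0.6155 -0.0342] res [-0.3265  0.0856 -0.1192  0.3652]
kM [ 0.6102 -0.1725  0.1337] zexp 0.132 fixed [ 0.61  -0.172] res [-0.3711  0.2631 -0.0416  0.4105]
a [0.4682 0.3014 0.089 ] zexp 0.09 fixed [0.4683 0.3009] res [ 0.1063 -0.0676  0.0105 -0.2397]
L [0.4284 0.141  0.1504] zexp 0.15 fixed [0.4284 0.1412] res [-0.2015 -0.1195 -0.2185  0.174 ]
M [ 0.4626 -0.1563  0.1221] zexp 0.12 fixed [ 0.4623 -0.1559] res [-0.6748  0.0514 -0.3439  0.5946]
b [ 0.4542 -0.2826  0.0907] zexp 0.09 fixed [ 0.454  -0.2826] res [-1.675  -0.9705 -1.4612  0.3261]
S [ 0.6094  0.2112 -0.1765] [ 0.4 -1.   0.2 -1.6  0.6  0.  -0.9 -0.2 -1.9 -3.9  1.7 -0.5 -1.8 -0.5]
L [ 0.6213  0.0038 -0.0764] [ 0.3 -0.5  1.6 -2.3  0.3 -0.8 -2.6 -0.8  0.7 -1.4 -0.1 -2.5]
M [ 0.6121 -0.2156  0.0182] [-0.6 -1.2  0.8 -1.9  0.9 -0.7  1.7 -0.  -3.6 -0.7  0.1 -1.   0.7 -1.8]
0.0726
```

Triangulated heights agree with the known ones within 2 mm. Roller b's residuals are larger (about 1.7 px), so I'll refine the dots by centroid later. I turn the tool first so that the fingers close along world x.

>>> {"fn": "send_rows", "kwargs": {
  "moves": [
    {"turn":[0,0,0.2323]},
    {"turn":[0,0,0.2323]},
    {"turn":[0,0,0.2323]},
    {"turn":[0,0,0.2323]},
    {"turn":[0,0,0.2323]},
    {"turn":[0,0,0.2323]},
    {"turn":[0,0,0.2323]},
    {"turn":[0,0,0.2323]},
    {"turn":[0,0,0.2323]},
    {"turn":[0,0,0.2323]},
    {"travel":[0,0,0]},
    {"travel":[0,0,0]}
  ],
  "fingers": 0.75
}}

```text
invalid input
```

```bash
cat >> h.py <<'E'
import cv2
def dot(img,uv,h=4):
    u,v=np.round(uv).astype(int);g=img[v-h:v+h+1,u-h:u+h+1].max(2).astype(float)
    yy,xx=np.mgrid[-h:h+1,-h:h+1];w=np.clip(np.percentile(g,35)-g,0,None)*(np.hypot(xx,yy)<=h)
    lab,m=cv2.connectedComponents((w>0).astype(np.uint8))[::-1],None
    L=lab[0];c=L[h,h] or np.bincount(L[h-1:h+2,h-1:h+2].ravel()).argmax();w=w*(L==c)
    return np.array([u+(w*xx).sum()/w.sum(),v+(w*yy).sum()/w.sum()])
E
python3 - <<'E'
from h import *
np.set_printoptions(precision=4,suppress=True)
a=cv2.imread("pics/top0.png");b=cv2.imread("pics/scene0.png")
for k,t,s,z in(("a",(46,239),(478,33),.09),("L",(224,274),(361,38),.15),("M",(604,247),(172,244),.12),("b",(756,271),(55,356),.09)):
    # view-free: scan pixel minimum patch prints
    t=T(*t);s=S(*s);dt=dot(a,t,3);ds=dot(b,s,3)
    f=lambda X:np.r_[proj("top",X)-dt,proj("scene",X)-ds]
    r=least_squares(lambda q:f([*q,z]),[.5,0]);print(k,dt-t,ds-s,r.x,r.fun)
c=a[196:236,352:442];d=b[225:265,190:300]
cv2.imwrite("pics/cmp.png",np.vstack([cv2.resize(c,(630,280),interpolation=cv2.INTER_CUBIC),cv2.resize(d[:, :90],(630,280),interpolation=cv2.INTER_CUBIC)]))
s=state();print(s["ee_pos"],s["tool_rot"],s["joints"],s["grip_width"],tip_extent)
E
```

```text
a [ 0.282  -0.2173] [ 0.5    -0.4306] [0.4689 0.3011] [-0.224  -0.1192 -0.2316  0.2566]
L [-0.1197  0.2104] [-0.1976 -0.5572] [0.4276 0.1416] [-0.3214  0.0279 -0.1778  0.5023]
M [-0.2254 -0.0365] [-0.2231 -0.0787] [ 0.462  -0.1557] [-0.5101  0.1937 -0.1617  0.5715]h.py:18: RuntimeWarning: invalid value encountered in scalar divide
  return np.array([u+(w*xx).sum()/w.sum(),v+(w*yy).sum()/w.sum()])
Traceback (most recent call last):
ValueError: Residuals are not finite in the initial point.
```

The move was refused, probably because each row needs both fields. I'll resend it complete.

>>> {"fn": "send_rows", "kwargs": {
  "moves": [
    {"travel":[0,0,0],"turn":[0,0,0.2323]},
    {"travel":[0,0,0],"turn":[0,0,0.2323]},
    {"travel":[0,0,0],"turn":[0,0,0.2323]},
    {"travel":[0,0,0],"turn":[0,0,0.2323]},
    {"travel":[0,0,0],"turn":[0,0,0.2323]},
    {"travel":[0,0,0],"turn":[0,0,0.2323]},
    {"travel":[0,0,0],"turn":[0,0,0.2323]},
    {"travel":[0,0,0],"turn":[0,0,0.2323]},
    {"travel":[0,0,0],"turn":[0,0,0.2323]},
    {"travel":[0,0,0],"turn":[0,0,0.2323]},
    {"travel":[0,0,0],"turn":[0,0,0]},
    {"travel":[0,0,0],"turn":[0,0,0]}
  ],
  "fingers": 0.75
}}

```text
t: 1.3
ee_pos: [0.2163, 0.5862, 0.3036]
tool_rot: [[-0.004, 1.0, -0.0], [1.0, 0.004, -0.001], [-0.001, -0.0, -1.0]]
wrist_force: [-0.0, -0.1, -0.4]
grip_width: 0.0637
gripper_force: 0.0
```

```bash
cat > st.py <<'E'
from rig import *
import numpy as np
np.set_printoptions(precision=4,suppress=True)
def st():
    s=state();R=s["tool_rot"];print(round(s["t"],2),s["ee_pos"],"yaw(deg)",np.degrees(np.arctan2(R[1,1],R[0,1])),"z",R[:,2],"q",s["joints"],"w",s["grip_width"],"tip",tip_extent,"F",s["wrist_force"],"gf",s["gripper_force"])
if __name__=="__main__": st()
E
python3 - <<'E'
from st import *; st()
import cv2
a=cv2.imread("pics/top0.png");b=cv2.imread("pics/scene0.png")
cv2.imwrite("pics/cmp.png",np.hstack([cv2.resize(a[201:231,409:439],(390,390),interpolation=cv2.INTER_CUBIC),cv2.resize(b[240:270,213:243],(390,390),interpolation=cv2.INTER_CUBIC)]))
E
```

```text
1.3 [0.2163 0.5862 0.3036] yaw(deg) 0.21474379820649045 z [-0.0001 -0.0007 -1.    ] q [-1.3787  0.6921  0.1594  1.5772 -0.1313  0.8835 -1.1682] w 0.06366540829407952 tip 0.0726 F [-0.0222 -0.0931 -0.435 ] gf 0.0
```

View pics/cmp.png

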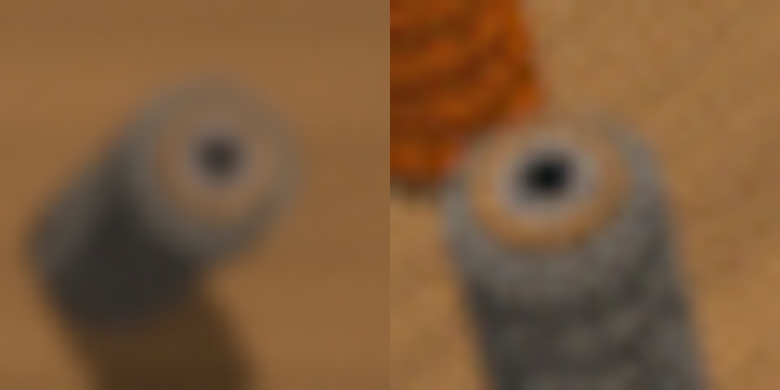

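Roller b's dot is at about (425.4, 212.6) in the top view and (224.7, 253.1) in the scene view, so my first scene pick was about 3 px off. I now travel to above small_a.

>>> {"fn": "send_rows", "kwargs": {
  "moves": [
    {"travel":[-0.2,0.18,0],"turn":[0,0,0]},
    {"travel":[-0.41,0.36,0],"turn":[0,0,0]},
    {"travel":[-0.41,0.36,0],"turn":[0,0,0]},
    {"travel":[-0.41,0.36,0],"turn":[0,0,0]},
    {"travel":[-0.41,0.36,0],"turn":[0,0,0]},
    {"travel":[-0.41,0.36,0],"turn":[0,0,0]},
    {"travel":[-0.41,0.36,0],"turn":[0,0,0]},
    {"travel":[-0.41,0.36,0],"turn":[0,0,0]},
    {"travel":[-0.41,0.36,0],"turn":[0,0,0]},
    {"travel":[-0.41,0.36,0],"turn":[0,0,0]},
    {"travel":[-0.41,0.36,0],"turn":[0,0,0]},
    {"travel":[-0.41,0.36,0],"turn":[0,0,0]},
    {"travel":[-0.41,0.36,0],"turn":[0,0,0]},
    {"travel":[-0.41,0.36,0],"turn":[0,0,0]},
    {"travel":[-0.18,0.2,0],"turn":[0,0,0]},
    {"travel":[0,0,0],"turn":[0,0,0]},
    {"travel":[0,0,0],"turn":[0,0,0]}
  ]
}}

```text
t: 3.0
ee_pos: [0.469, 0.3017, 0.3038]
tool_rot: [[-0.002, 1.0, -0.001], [1.0, 0.002, 0.001], [0.001, -0.001, -1.0]]
wrist_force: [0.0, 0.8, -0.2]
grip_width: 0.0641
gripper_force: 0.0
```

```bash
python3 - <<'E'
from h import *
from st import st; st()
f=lambda q:np.r_[proj("top",[*q,.09])-[425.35,212.6],proj("scene",[*q,.09])-[224.65,253.1]]
r=least_squares(f,[.5,0]);print(r.x,r.fun)
E
```

```text
3.0 [0.469  0.3017 0.3038] yaw(deg) 0.09643887212578339 z [-0.0009  0.001  -1.    ] q [-0.7161  0.5998  0.1034  1.7813 -0.0861  0.765  -0.5669] w 0.06409235283796146 tip 0.0726 F [ 0.0385  0.7693 -0.2451] gf 0.0
[ 0.4522 -0.285 ] [-0.5946  0.2996 -0.1397  0.5783]
```

At (0.469, 0.3017), which is on target within 1 mm. I descend 190 mm, then grip.

>>> {"fn": "send_rows", "kwargs": {
  "moves": [
    {"travel":[0,0,0.4],"turn":[0,0,0]},
    {"travel":[0,0,0.5],"turn":[0,0,0]},
    {"travel":[0,0,0.5],"turn":[0,0,0]},
    {"travel":[0,0,0.5],"turn":[0,0,0]},
    {"travel":[0,0,0.5],"turn":[0,0,0]},
    {"travel":[-0.01,0,0.5],"turn":[0,0,0]},
    {"travel":[0,0,0.5],"turn":[0,0,0]},
    {"travel":[0,0,0.3],"turn":[0,0,0]},
    {"travel":[0,0,0.1],"turn":[0,0,0]},
    {"travel":[0,0,0],"turn":[0,0,0]},
    {"travel":[0,0,0],"turn":[0,0,0]}
  ]
}}

```text
t: 4.1
ee_pos: [0.47, 0.3011, 0.1148]
tool_rot: [[-0.001, 1.0, 0.001], [1.0, 0.001, 0.001], [0.001, 0.001, -1.0]]
wrist_force: [0.7, -0.9, -0.1]
grip_width: 0.064
gripper_force: 0.0
```

```bash
python3 - <<'E'
from st import *; st()
import cv2
a=camera("top")[180:250,150:230];b=camera("scene")[80:180,340:460]
cv2.imwrite("pics/g1.png",np.hstack([cv2.resize(a,(400,350)),cv2.resize(b,(400,350))]))
E
```

```text
4.1 [0.47   0.3011 0.1148] yaw(deg) 0.06815422025269392 z [ 0.0013  0.0012 -1.    ] q [-0.6807  0.8954  0.0485  1.9039 -0.1131  0.3432 -0.5427] w 0.06396576953604849 tip 0.0726 F [ 0.6545 -0.8875 -0.1048] gf 0.0
```

View pics/g1.png

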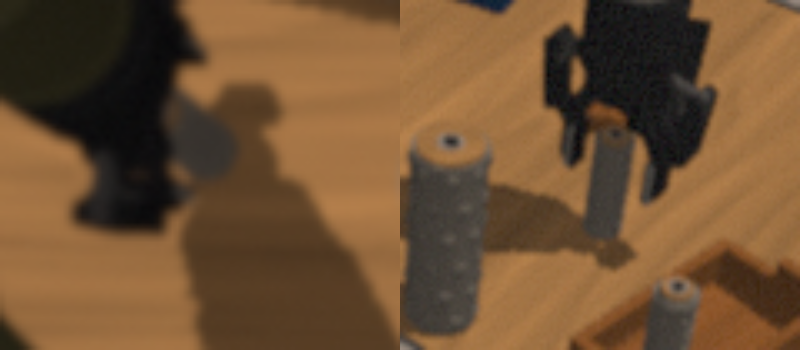

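The scene crop shows the roller top (615,130) centred between the fingertips (570,150) and (655,180). I nudge x by −1 mm and close.

>>> {"fn": "send_rows", "kwargs": {
  "moves": [
    {"travel":[0,-0.02,0],"turn":[0,0,0]},
    {"travel":[0,0,0],"turn":[0,0,0]},
    {"travel":[0,0,0],"turn":[0,0,0]},
    {"travel":[0,0,0],"turn":[0,0,0]},
    {"travel":[0,0,0],"turn":[0,0,0]},
    {"travel":[0,0,0],"turn":[0,0,0]},
    {"travel":[0,0,0],"turn":[0,0,0]},
    {"travel":[0,0,0],"turn":[0,0,0]}
  ],
  "fingers": 0
}}

```text
t: 5.0
ee_pos: [0.4688, 0.3006, 0.1146]
tool_rot: [[-0.001, 1.0, 0.0], [1.0, 0.001, 0.001], [0.001, 0.0, -1.0]]
wrist_force: [-1.2, 0.6, 6.0]
grip_width: 0.0305
gripper_force: 59.0
```

```bash
python3 st.py
```

```text
5.0 [0.4688 0.3006 0.1146] yaw(deg) 0.039990731675353074 z [ 0.0004  0.0006 -1.    ] q [-0.6813  0.8951  0.0484  1.907  -0.1136  0.3414 -0.5432] w 0.030548707879419105 tip 0.0726 F [-1.1881  0.6057  6.0444] gf 59.01277005672455
```

Gripped (30.5 mm, 59 N). I lift 100 mm and move over the far (+y) slot of the small tray.

>>> {"fn": "send_rows", "kwargs": {
  "moves": [
    {"travel":[0,0,-0.2],"turn":[0,0,0]},
    {"travel":[0,0,-0.4],"turn":[0,0,0]},
    {"travel":[0,0,-0.5],"turn":[0,0,0]},
    {"travel":[0,0,-0.5],"turn":[0,0,0]},
    {"travel":[0,0,-0.4],"turn":[0,0,0]},
    {"travel":[-0.05,0.2,0],"turn":[0,0,0]},
    {"travel":[-0.1,0.4,0],"turn":[0,0,0]},
    {"travel":[-0.1,0.4,0],"turn":[0,0,0]},
    {"travel":[-0.1,0.4,0],"turn":[0,0,0]},
    {"travel":[-0.1,0.4,0],"turn":[0,0,0]},
    {"travel":[-0.1,0.4,0],"turn":[0,0,0]},
    {"travel":[-0.1,0.4,0],"turn":[0,0,0]},
    {"travel":[-0.1,0.4,0],"turn":[0,0,0]},
    {"travel":[0,0,0],"turn":[0,0,0]},
    {"travel":[0,0,0],"turn":[0,0,0]}
  ]
}}

```text
t: 6.5
ee_pos: [0.6184, 0.2624, 0.2128]
tool_rot: [[0.0, 1.0, -0.002], [1.0, -0.0, -0.001], [-0.001, -0.002, -1.0]]
wrist_force: [0.1, 0.4, -1.0]
grip_width: 0.0309
gripper_force: 59.5
```

```bash
python3 - <<'E'
from st import *; st()
import cv2
a=camera("top")[100:200,180:280];b=camera("scene")[80:220,380:500]
cv2.imwrite("pics/g2.png",np.hstack([cv2.resize(a,(400,400)),cv2.resize(b,(343,400))]))
E
```

```text
6.5 [0.6184 0.2624 0.2128] yaw(deg) -0.021011656023462968 z [-0.0019 -0.0007 -1.    ] q [-0.5052  0.8584  0.0693  1.4967 -0.074   0.7911 -0.408 ] w 0.030947592697552314 tip 0.0726 F [ 0.084   0.4332 -0.9997] gf 59.49509561061859
```

View pics/g2.png

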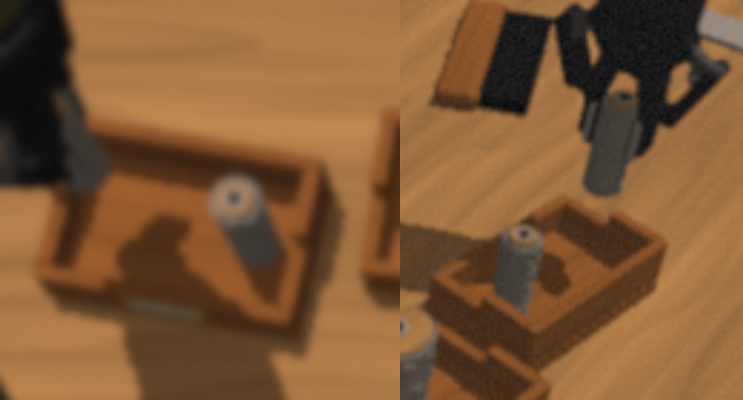

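The roller hangs upright, and its shadow falls in the tray. In the top crop its bottom is at about (85,185), lifted by parallax. I check that against the expected projection before lowering.

```bash
python3 - <<'E'
from h import *
for z in(.098,.012): 
  for n,o,k in(("top",(180,100),4),("scene",(380,80),343/120)): print(z,n,(proj(n,[.6184,.2624,z])-o)*k, (proj(n,[.6184,.2604+.016,z])-o)*k)
E
```

```text
0.098 top [ 84.53455099 170.71000089] [ 61.92594194 170.31296092]
0.098 scene [198.70460453 190.4756485 ] [207.0891719  182.39250694]
0.012 top [118.65939514 219.59653143] [ 97.7286319  219.22790441]
0.012 scene [178.4310924  268.28338065] [186.4785769  260.12677463]
```

The projection agrees: expected bottom (84,171) in the top crop and (199,190) in the scene crop. I lower 85 mm.

>>> {"fn": "send_rows", "kwargs": {
  "moves": [
    {"travel":[-0.02,0,0.15],"turn":[0,0,0]},
    {"travel":[0,0,0.3],"turn":[0,0,0]},
    {"travel":[0,0,0.35],"turn":[0,0,0]},
    {"travel":[0,0,0.35],"turn":[0,0,0]},
    {"travel":[0,0,0.3],"turn":[0,0,0]},
    {"travel":[0,0,0.15],"turn":[0,0,0]},
    {"travel":[0,0,0.06],"turn":[0,0,0]},
    {"travel":[0,0,0.02],"turn":[0,0,0]},
    {"travel":[0,0,0],"turn":[0,0,0]},
    {"travel":[0,0,0],"turn":[0,0,0]}
  ]
}}

```text
t: 7.6
ee_pos: [0.6192, 0.2623, 0.1307]
tool_rot: [[-0.001, 1.0, 0.001], [1.0, 0.001, 0.001], [0.001, 0.001, -1.0]]
wrist_force: [0.6, 0.4, -0.2]
grip_width: 0.0306
gripper_force: 59.5
```

```bash
python3 st.py
```

```text
7.6 [0.6192 0.2623 0.1307] yaw(deg) 0.03676372607104507 z [ 0.0014  0.0007 -1.    ] q [-0.4982  0.9679  0.0566  1.5334 -0.078   0.641  -0.4029] w 0.030581717900381552 tip 0.0726 F [ 0.6437  0.3645 -0.1695] gf 59.497536420822144
```

>>> {"fn": "send_rows", "kwargs": {
  "moves": [
    {"travel":[0,0,0.03],"turn":[0,0,0]},
    {"travel":[0,0,0.03],"turn":[0,0,0]},
    {"travel":[0,0,0.02],"turn":[0,0,0]},
    {"travel":[0,0,0],"turn":[0,0,0]},
    {"travel":[0,0,0],"turn":[0,0,0]}
  ]
}}

```text
t: 8.1
ee_pos: [0.6189, 0.2622, 0.1266]
tool_rot: [[-0.001, 1.0, 0.0], [1.0, 0.001, 0.0], [0.0, 0.0, -1.0]]
wrist_force: [-1.2, -0.2, 5.5]
grip_width: 0.0306
gripper_force: 59.8
```

Contact (5.5 N) comes exactly at the expected height. I release with a modest opening and rise.

>>> {"fn": "send_rows", "kwargs": {
  "moves": [
    {"travel":[0,0,0],"turn":[0,0,0]},
    {"travel":[0,0,0],"turn":[0,0,0]},
    {"travel":[0,0,0],"turn":[0,0,0]},
    {"travel":[0,0,0],"turn":[0,0,0]},
    {"travel":[0,0,-0.1],"turn":[0,0,0]},
    {"travel":[0,0,-0.3],"turn":[0,0,0]},
    {"travel":[0,0,-0.5],"turn":[0,0,0]},
    {"travel":[0,0,-0.5],"turn":[0,0,0]},
    {"travel":[0,0,-0.5],"turn":[0,0,0]},
    {"travel":[0,0,-0.5],"turn":[0,0,0]},
    {"travel":[0,0,-0.5],"turn":[0,0,0]},
    {"travel":[0,0,-0.5],"turn":[0,0,0]},
    {"travel":[0,0,-0.2],"turn":[0,0,0]},
    {"travel":[0,0,0],"turn":[0,0,0]}
  ],
  "fingers": 0.55
}}

```text
t: 9.5
ee_pos: [0.6195, 0.2623, 0.3083]
tool_rot: [[-0.001, 1.0, 0.004], [1.0, 0.001, 0.002], [0.002, 0.004, -1.0]]
wrist_force: [-0.4, 0.9, 0.6]
grip_width: 0.047
gripper_force: 0.0
```

```bash
python3 - <<'E'
from st import *; st()
import cv2
a=camera("top")[100:200,180:280];b=camera("scene")[80:220,380:500]
cv2.imwrite("pics/g3.png",np.hstack([cv2.resize(a,(400,400)),cv2.resize(b,(343,400))]))
E
```

```text
9.5 [0.6195 0.2623 0.3083] yaw(deg) 0.03267076720321199 z [ 0.004   0.0019 -1.    ] q [-0.5114  0.7497  0.0834  1.413  -0.0686  0.9773 -0.4115] w 0.04700733060684861 tip 0.0726 F [-0.3638  0.8776  0.6049] gf 0.0
```

View pics/g3.png

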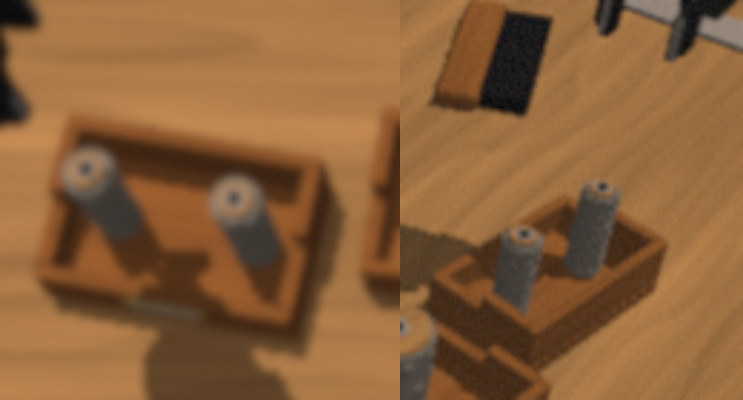

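Both small rollers stand in the tray: crop tops at (88,170) and (235,200), upright in both views. Next is the large roller, with the fingers fully open.

>>> {"fn": "send_rows", "kwargs": {
  "moves": [
    {"travel":[-0.11,-0.18,0],"turn":[0,0,0]},
    {"travel":[-0.225,-0.355,0],"turn":[0,0,0]},
    {"travel":[-0.225,-0.355,0],"turn":[0,0,0]},
    {"travel":[-0.225,-0.355,0],"turn":[0,0,0]},
    {"travel":[-0.225,-0.355,0],"turn":[0,0,0]},
    {"travel":[-0.225,-0.355,0],"turn":[0,0,0]},
    {"travel":[-0.225,-0.355,0],"turn":[0,0,0]},
    {"travel":[-0.225,-0.355,0],"turn":[0,0,0]},
    {"travel":[-0.225,-0.355,0],"turn":[0,0,0]},
    {"travel":[-0.225,-0.355,0],"turn":[0,0,0]},
    {"travel":[-0.225,-0.355,0],"turn":[0,0,0]},
    {"travel":[-0.06,-0.1,0],"turn":[0,0,0]},
    {"travel":[0,0,0],"turn":[0,0,0]},
    {"travel":[0,0,0.2],"turn":[0,0,0]},
    {"travel":[0,0,0.4],"turn":[0,0,0]},
    {"travel":[0,0,0.4],"turn":[0,0,0]},
    {"travel":[0,0,0.1],"turn":[0,0,0]},
    {"travel":[0,0,0],"turn":[0,0,0]},
    {"travel":[0,0,0],"turn":[0,0,0]}
  ],
  "fingers": 1
}}

```text
t: 11.5
ee_pos: [0.4279, 0.1413, 0.251]
tool_rot: [[-0.001, 1.0, 0.001], [1.0, 0.001, 0.0], [0.0, 0.001, -1.0]]
wrist_force: [0.2, -0.1, -0.0]
grip_width: 0.0853
gripper_force: 0.0
```

```bash
python3 st.py
```

```text
11.5 [0.4279 0.1413 0.251 ] yaw(deg) 0.04603134398168874 z [ 0.0006  0.0003 -1.    ] q [-0.454   0.564   0.0505  2.1383 -0.0635  0.44   -0.353 ] w 0.08531039235418014 tip 0.0726 F [ 0.1748 -0.071  -0.0368] gf 0.0
```

>>> {"fn": "send_rows", "kwargs": {
  "moves": [
    {"travel":[0,0,0.2],"turn":[0,0,0]},
    {"travel":[0,0,0.4],"turn":[0,0,0]},
    {"travel":[0,0,0.4],"turn":[0,0,0]},
    {"travel":[0,0,0.4],"turn":[0,0,0]},
    {"travel":[0,0,0.2],"turn":[0,0,0]},
    {"travel":[0,0,0.1],"turn":[0,0,0]},
    {"travel":[0,0,0],"turn":[0,0,0]},
    {"travel":[0,0,0],"turn":[0,0,0]}
  ]
}}

```text
t: 12.3
ee_pos: [0.4277, 0.141, 0.1664]
tool_rot: [[-0.001, 1.0, 0.001], [1.0, 0.001, 0.0], [0.0, 0.001, -1.0]]
wrist_force: [-0.1, -1.2, 0.7]
grip_width: 0.0854
gripper_force: 0.0
```

```bash
python3 st.py
```

```text
12.3 [0.4277 0.141  0.1664] yaw(deg) 0.0316606499965595 z [ 0.001   0.0004 -1.    ] q [-0.4346  0.7357  0.0219  2.2032 -0.0729  0.2022 -0.3464] w 0.0854171484773954 tip 0.0726 F [-0.133  -1.1556  0.6921] gf 0.0
```

>>> {"fn": "send_rows", "kwargs": {
  "moves": [
    {"travel":[0,0,0],"turn":[0,0,0]},
    {"travel":[0,0,0],"turn":[0,0,0]},
    {"travel":[0,0,0],"turn":[0,0,0]},
    {"travel":[0,0,0],"turn":[0,0,0]},
    {"travel":[0,0,0],"turn":[0,0,0]},
    {"travel":[0,0,0],"turn":[0,0,0]},
    {"travel":[0,0,0],"turn":[0,0,0]},
    {"travel":[0,0,0],"turn":[0,0,0]}
  ],
  "fingers": 0
}}

```text
t: 13.1
ee_pos: [0.4274, 0.1411, 0.1668]
tool_rot: [[-0.001, 1.0, 0.001], [1.0, 0.001, 0.001], [0.001, 0.001, -1.0]]
wrist_force: [-1.3, 0.5, 7.8]
grip_width: 0.059
gripper_force: 55.7
```

```bash
python3 st.py
```

```text
13.1 [0.4274 0.1411 0.1668] yaw(deg) 0.03724858546990936 z [ 0.0011  0.0006 -1.    ] q [-0.4347  0.7347  0.0217  2.2037 -0.073   0.2026 -0.3464] w 0.05904578842704596 tip 0.0726 F [-1.3317  0.4676  7.7709] gf 55.65521836280823
```

Gripped at 59 mm and 56 N. I lift 110 mm and carry it over the free half of the large tray.

>>> {"fn": "send_rows", "kwargs": {
  "moves": [
    {"travel":[0,0,-0.2],"turn":[0,0,0]},
    {"travel":[0,0,-0.4],"turn":[0,0,0]},
    {"travel":[0,0,-0.5],"turn":[0,0,0]},
    {"travel":[0,0,-0.5],"turn":[0,0,0]},
    {"travel":[0,0,-0.4],"turn":[0,0,0]},
    {"travel":[0,0,-0.2],"turn":[0,0,0]},
    {"travel":[-0.1,0.2,0],"turn":[0,0,0]},
    {"travel":[-0.186,0.355,0],"turn":[0,0,0]},
    {"travel":[-0.186,0.355,0],"turn":[0,0,0]},
    {"travel":[-0.186,0.355,0],"turn":[0,0,0]},
    {"travel":[-0.186,0.355,0],"turn":[0,0,0]},
    {"travel":[-0.186,0.355,0],"turn":[0,0,0]},
    {"travel":[-0.186,0.355,0],"turn":[0,0,0]},
    {"travel":[-0.186,0.355,0],"turn":[0,0,0]},
    {"travel":[-0.186,0.355,0],"turn":[0,0,0]},
    {"travel":[-0.186,0.355,0],"turn":[0,0,0]},
    {"travel":[-0.186,0.355,0],"turn":[0,0,0]},
    {"travel":[-0.09,0.18,0],"turn":[0,0,0]},
    {"travel":[0,0,0],"turn":[0,0,0]},
    {"travel":[0,0,0],"turn":[0,0,0]}
  ]
}}

```text
t: 15.1
ee_pos: [0.6229, 0.0389, 0.2749]
tool_rot: [[-0.001, 1.0, -0.003], [1.0, 0.001, 0.0], [0.0, -0.003, -1.0]]
wrist_force: [-0.1, 0.3, -2.9]
grip_width: 0.0589
gripper_force: 57.3
```

```bash
python3 - <<'E'
from st import *; st()
from h import proj
import cv2
a=camera("top")[100:200,250:350];b=camera("scene")[90:270,320:470]
cv2.imwrite("pics/g4.png",np.hstack([cv2.resize(a,(450,450)),cv2.resize(b,(350,420)) if 0 else cv2.resize(b,(350,450))]))
p=state()["ee_pos"]
for z in(p[2]-.1668,.012):
  print((proj("top",[p[0],p[1],z])-[250,100])*4.5,(proj("scene",[p[0],p[1],z])-[320,90])*[350/150,2.5])
E
```

```text
15.1 [0.6229 0.0389 0.2749] yaw(deg) 0.04999965644912908 z [-0.0027  0.0004 -1.    ] q [-0.1579  0.7197  0.0399  1.6038 -0.037   0.8215 -0.1018] w 0.058896870304606934 tip 0.0726 F [-0.0987  0.2571 -2.9496] gf 57.31406629085541
[184.4466 184.1275] [184.1788 262.8804]
[193.8589 246.5806] [171.6575 340.3731]
```

View pics/g4.png

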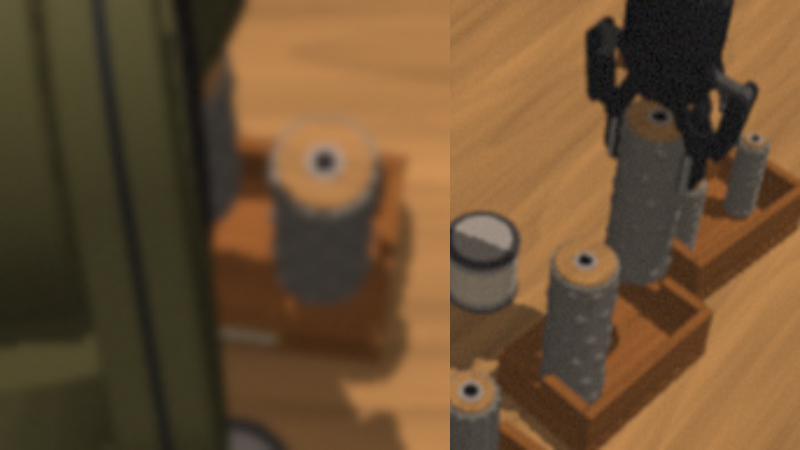

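The large roller hangs upright with its bottom at (640,270), as projected, clear of kept_large (585,260). I lower it.

>>> {"fn": "send_rows", "kwargs": {
  "moves": [
    {"travel":[0,0.02,0.2],"turn":[0,0,0]},
    {"travel":[0,0,0.35],"turn":[0,0,0]},
    {"travel":[0,0,0.4],"turn":[0,0,0]},
    {"travel":[0,0,0.4],"turn":[0,0,0]},
    {"travel":[0,0,0.3],"turn":[0,0,0]},
    {"travel":[0,0,0.1],"turn":[0,0,0]},
    {"travel":[0,0,0.05],"turn":[0,0,0]},
    {"travel":[0,0,0],"turn":[0,0,0]},
    {"travel":[0,0,0],"turn":[0,0,0]}
  ]
}}

```text
t: 16.1
ee_pos: [0.6255, 0.0386, 0.1868]
tool_rot: [[-0.001, 1.0, 0.002], [1.0, 0.001, 0.0], [0.0, 0.002, -1.0]]
wrist_force: [-0.6, 0.4, -3.4]
grip_width: 0.059
gripper_force: 57.4
```

>>> {"fn": "send_rows", "kwargs": {
  "moves": [
    {"travel":[0,-0.02,0.05],"turn":[0,0,0]},
    {"travel":[0,0,0.04],"turn":[0,0,0]},
    {"travel":[0,0,0.03],"turn":[0,0,0]},
    {"travel":[0,0,0.02],"turn":[0,0,0]},
    {"travel":[0,0,0.01],"turn":[0,0,0]},
    {"travel":[0,0,0],"turn":[0,0,0]},
    {"travel":[0,0,0],"turn":[0,0,0]}
  ]
}}

```text
t: 16.8
ee_pos: [0.6239, 0.0386, 0.1789]
tool_rot: [[-0.001, 1.0, 0.0], [1.0, 0.001, 0.0], [0.0, 0.0, -1.0]]
wrist_force: [-2.7, 0.0, 5.3]
grip_width: 0.059
gripper_force: 57.7
```

Contact at the expected height. I release and rise.

>>> {"fn": "send_rows", "kwargs": {
  "moves": [
    {"travel":[0,0,0],"turn":[0,0,0]},
    {"travel":[0,0,0],"turn":[0,0,0]},
    {"travel":[0,0,0],"turn":[0,0,0]},
    {"travel":[0,0,0],"turn":[0,0,0]},
    {"travel":[0,0,0],"turn":[0,0,0]},
    {"travel":[0,0,-0.1],"turn":[0,0,0]},
    {"travel":[0,0,-0.3],"turn":[0,0,0]},
    {"travel":[0,0,-0.5],"turn":[0,0,0]},
    {"travel":[0,0,-0.5],"turn":[0,0,0]},
    {"travel":[0,0,-0.5],"turn":[0,0,0]},
    {"travel":[0,0,-0.5],"turn":[0,0,0]},
    {"travel":[0,0,-0.2],"turn":[0,0,0]},
    {"travel":[0,0,0],"turn":[0,0,0]}
  ],
  "fingers": 1
}}

```text
t: 18.1
ee_pos: [0.6247, 0.0386, 0.3106]
tool_rot: [[-0.001, 1.0, 0.004], [1.0, 0.001, 0.001], [0.001, 0.004, -1.0]]
wrist_force: [0.3, 0.3, 0.2]
grip_width: 0.0857
gripper_force: 0.0
```

```bash
python3 st.py
```

```text
18.1 [0.6247 0.0386 0.3106] yaw(deg) 0.033070552954508094 z [ 0.0042  0.0005 -1.    ] q [-0.1602  0.6783  0.0449  1.5661 -0.0362  0.8938 -0.1021] w 0.08565588674184457 tip 0.0726 F [0.3292 0.2908 0.246 ] gf 0.0
```

>>> {"fn": "send_rows", "kwargs": {
  "moves": [
    {"travel":[-0.2,-0.16,0],"turn":[0,0,0]},
    {"travel":[-0.36,-0.3,0],"turn":[0,0,0]},
    {"travel":[-0.36,-0.3,0],"turn":[0,0,0]},
    {"travel":[-0.36,-0.3,0],"turn":[0,0,0]},
    {"travel":[-0.36,-0.3,0],"turn":[0,0,0]},
    {"travel":[-0.36,-0.3,0],"turn":[0,0,0]},
    {"travel":[-0.36,-0.3,0],"turn":[0,0,0]},
    {"travel":[-0.36,-0.3,0],"turn":[0,0,0]},
    {"travel":[-0.36,-0.3,0],"turn":[0,0,0]},
    {"travel":[-0.36,-0.3,0],"turn":[0,0,0]},
    {"travel":[-0.36,-0.3,0],"turn":[0,0,0]},
    {"travel":[-0.09,-0.09,0],"turn":[0,0,0]},
    {"travel":[0,0,0],"turn":[0,0,0]},
    {"travel":[0,0,0.2],"turn":[0,0,0]},
    {"travel":[0,0,0.5],"turn":[0,0,0]},
    {"travel":[0,0,0.5],"turn":[0,0,0]},
    {"travel":[0,0,0.4],"turn":[0,0,0]},
    {"travel":[0,0,0.1],"turn":[0,0,0]},
    {"travel":[0,0,0],"turn":[0,0,0]},
    {"travel":[0,0,0],"turn":[0,0,0]}
  ],
  "fingers": 0.9
}}

```text
t: 20.1
ee_pos: [0.4622, -0.1556, 0.2237]
tool_rot: [[-0.002, 1.0, 0.001], [1.0, 0.002, 0.0], [0.0, 0.001, -1.0]]
wrist_force: [0.1, -0.3, 0.2]
grip_width: 0.0769
gripper_force: 0.0
```

```bash
python3 st.py
```

```text
20.1 [ 0.4622 -0.1556  0.2237] yaw(deg) 0.09186511022439892 z [ 0.0011  0.0001 -1.    ] q [ 0.2277  0.6458  0.0041  2.058  -0.0066  0.4367  0.2387] w 0.07691811271494034 tip 0.0726 F [ 0.0571 -0.2932  0.2114] gf 0.0
```

Exactly on target; I descend 84 mm to z ≈ 0.139, then close.

>>> {"fn": "send_rows", "kwargs": {
  "moves": [
    {"travel":[0,0,0.2],"turn":[0,0,0]},
    {"travel":[0,0,0.4],"turn":[0,0,0]},
    {"travel":[0,0,0.4],"turn":[0,0,0]},
    {"travel":[0,0,0.4],"turn":[0,0,0]},
    {"travel":[0,0,0.2],"turn":[0,0,0]},
    {"travel":[0,0,0.1],"turn":[0,0,0]},
    {"travel":[0,0,0],"turn":[0,0,0]},
    {"travel":[0,0,0],"turn":[0,0,0]}
  ]
}}

```text
t: 20.9
ee_pos: [0.4619, -0.1561, 0.1389]
tool_rot: [[-0.001, 1.0, 0.001], [1.0, 0.001, -0.0], [-0.0, 0.001, -1.0]]
wrist_force: [0.2, 0.8, 0.2]
grip_width: 0.0766
gripper_force: 0.0
```

>>> {"fn": "send_rows", "kwargs": {
  "moves": [
    {"travel":[0,0,0],"turn":[0,0,0]},
    {"travel":[0,0,0],"turn":[0,0,0]},
    {"travel":[0,0,0],"turn":[0,0,0]},
    {"travel":[0,0,0],"turn":[0,0,0]},
    {"travel":[0,0,0],"turn":[0,0,0]},
    {"travel":[0,0,0],"turn":[0,0,0]},
    {"travel":[0,0,0],"turn":[0,0,0]},
    {"travel":[0,0,0],"turn":[0,0,0]}
  ],
  "fingers": 0
}}

```text
t: 21.7
ee_pos: [0.4619, -0.1561, 0.1392]
tool_rot: [[-0.001, 1.0, 0.001], [1.0, 0.001, -0.0], [-0.0, 0.001, -1.0]]
wrist_force: [0.8, -0.1, 4.7]
grip_width: 0.045
gripper_force: 60.6
```

```bash
python3 st.py
```

```text
21.7 [ 0.4619 -0.1561  0.1392] yaw(deg) 0.03950943555999813 z [ 0.0013 -0.0003 -1.    ] q [ 0.2307  0.8085  0.001   2.1063 -0.0033  0.2255  0.2353] w 0.04501269920838092 tip 0.0726 F [ 0.7648 -0.0739  4.7442] gf 60.57569861412048
```

>>> {"fn": "send_rows", "kwargs": {
  "moves": [
    {"travel":[0,0,-0.2],"turn":[0,0,0]},
    {"travel":[0,0,-0.4],"turn":[0,0,0]},
    {"travel":[0,0,-0.5],"turn":[0,0,0]},
    {"travel":[0,0,-0.5],"turn":[0,0,0]},
    {"travel":[0,0,-0.4],"turn":[0,0,0]},
    {"travel":[-0.13,0.2,0],"turn":[0,0,0]},
    {"travel":[-0.22,0.34,0],"turn":[0,0,0]},
    {"travel":[-0.22,0.34,0],"turn":[0,0,0]},
    {"travel":[-0.22,0.34,0],"turn":[0,0,0]},
    {"travel":[-0.22,0.34,0],"turn":[0,0,0]},
    {"travel":[-0.22,0.34,0],"turn":[0,0,0]},
    {"travel":[-0.22,0.34,0],"turn":[0,0,0]},
    {"travel":[-0.22,0.34,0],"turn":[0,0,0]},
    {"travel":[-0.22,0.34,0],"turn":[0,0,0]},
    {"travel":[-0.1,0.1,0],"turn":[0,0,0]},
    {"travel":[0,0,0],"turn":[0,0,0]},
    {"travel":[0,0,0],"turn":[0,0,0]}
  ]
}}

```text
t: 23.4
ee_pos: [0.6114, -0.2548, 0.2382]
tool_rot: [[-0.001, 1.0, -0.002], [1.0, 0.001, 0.001], [0.001, -0.002, -1.0]]
wrist_force: [0.7, 1.2, -0.9]
grip_width: 0.045
gripper_force: 61.7
```

```bash
python3 - <<'E'
from st import *; st()
from h import proj
import cv2
a=camera("top")[90:210,340:460];b=camera("scene")[180:360,250:400]
cv2.imwrite("pics/g5.png",np.hstack([cv2.resize(a,(450,450)),cv2.resize(b,(350,420)) if 0 else cv2.resize(b,(350,450))]))
p=state()["ee_pos"]
for z in(p[2]-.1392,.012):
  print((proj("top",[p[0],p[1],z])-[340,90])*3.75,(proj("scene",[p[0],p[1],z])-[250,180])*[350/150,2.5])
E
```

```text
23.4 [ 0.6114 -0.2548  0.2382] yaw(deg) 0.04147235091400347 z [-0.002  0.001 -1.   ] q [ 0.3244  0.8129  0.0019  1.5084 -0.0022  0.8225  0.328 ] w 0.044989897578716735 tip 0.0726 F [ 0.7397  1.2229 -0.9353] gf 61.681684255599976
[263.9618 220.1312] [112.6003 268.9837]
[237.2713 265.0258] [116.6537 335.0343]
```

View pics/g5.png

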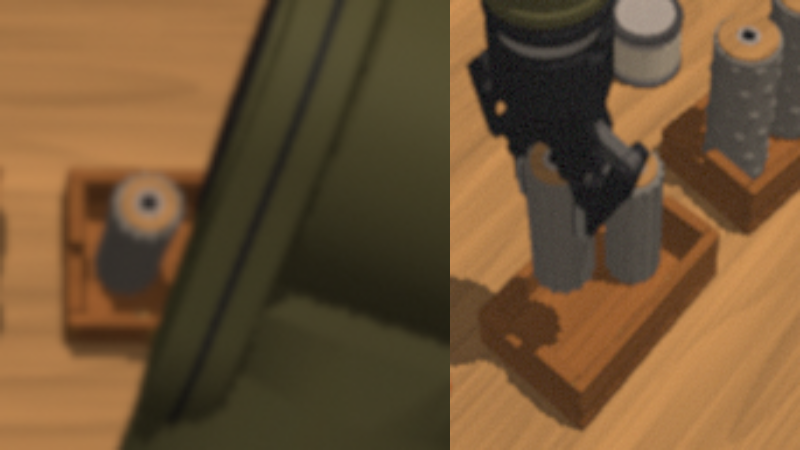

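The medium roller's bottom is at (563,280), as projected, and lands clear of kept_medium (635,240). I lower it.

>>> {"fn": "send_rows", "kwargs": {
  "moves": [
    {"travel":[0,0,0.2],"turn":[0,0,0]},
    {"travel":[0,0,0.35],"turn":[0,0,0]},
    {"travel":[0,0,0.4],"turn":[0,0,0]},
    {"travel":[0,0,0.35],"turn":[0,0,0]},
    {"travel":[0,0,0.2],"turn":[0,0,0]},
    {"travel":[0,0,0.1],"turn":[0,0,0]},
    {"travel":[0,0,0.04],"turn":[0,0,0]},
    {"travel":[0,0,0],"turn":[0,0,0]},
    {"travel":[0,0,0],"turn":[0,0,0]}
  ]
}}

```text
t: 24.4
ee_pos: [0.6131, -0.2556, 0.1572]
tool_rot: [[-0.001, 1.0, 0.001], [1.0, 0.001, -0.001], [-0.001, 0.001, -1.0]]
wrist_force: [0.0, 1.4, -2.9]
grip_width: 0.0447
gripper_force: 61.7
```

>>> {"fn": "send_rows", "kwargs": {
  "moves": [
    {"travel":[0,0,0.04],"turn":[0,0,0]},
    {"travel":[0,0,0.03],"turn":[0,0,0]},
    {"travel":[0,0,0.02],"turn":[0,0,0]},
    {"travel":[0,0,0.02],"turn":[0,0,0]},
    {"travel":[0,0,0.01],"turn":[0,0,0]},
    {"travel":[0,0,0],"turn":[0,0,0]},
    {"travel":[0,0,0],"turn":[0,0,0]}
  ]
}}

```text
t: 25.1
ee_pos: [0.6126, -0.2554, 0.1513]
tool_rot: [[-0.001, 1.0, 0.0], [1.0, 0.001, -0.0], [-0.0, 0.0, -1.0]]
wrist_force: [-1.9, 0.9, 5.4]
grip_width: 0.0448
gripper_force: 62.4
```

>>> {"fn": "send_rows", "kwargs": {
  "moves": [
    {"travel":[0,0,0],"turn":[0,0,0]},
    {"travel":[0,0,0],"turn":[0,0,0]},
    {"travel":[0,0,0],"turn":[0,0,0]},
    {"travel":[0,0,0],"turn":[0,0,0]},
    {"travel":[0,0,0],"turn":[0,0,0]},
    {"travel":[0,0,-0.1],"turn":[0,0,0]},
    {"travel":[0,0,-0.3],"turn":[0,0,0]},
    {"travel":[0,0,-0.5],"turn":[0,0,0]},
    {"travel":[0,0,-0.5],"turn":[0,0,0]},
    {"travel":[0,0,-0.5],"turn":[0,0,0]},
    {"travel":[0,0,-0.5],"turn":[0,0,0]},
    {"travel":[0,0,-0.5],"turn":[0,0,0]},
    {"travel":[0,0,-0.2],"turn":[0,0,0]},
    {"travel":[0,0,0],"turn":[0,0,0]}
  ],
  "fingers": 0.8
}}

```text
t: 26.5
ee_pos: [0.6134, -0.2558, 0.3077]
tool_rot: [[-0.001, 1.0, 0.004], [1.0, 0.001, -0.001], [-0.001, 0.004, -1.0]]
wrist_force: [0.5, 0.5, -0.7]
grip_width: 0.0683
gripper_force: 0.0
```

```bash
python3 st.py
```

```text
26.5 [ 0.6134 -0.2558  0.3077] yaw(deg) 0.03578781407815523 z [ 0.0041 -0.0014 -1.    ] q [ 0.3225  0.7358  0.0062  1.4397 -0.005   0.9617  0.3306] w 0.06829515200754598 tip 0.0726 F [ 0.5103  0.4753 -0.6833] gf 0.0
```

>>> {"fn": "send_rows", "kwargs": {
  "moves": [
    {"travel":[0,-0.17,0],"turn":[0,0,0]},
    {"travel":[-0.06,-0.33,0],"turn":[0,0,0]},
    {"travel":[-0.06,-0.33,0],"turn":[0,0,0]},
    {"travel":[-0.06,-0.33,0],"turn":[0,0,0]},
    {"travel":[-0.06,-0.33,0],"turn":[0,0,0]},
    {"travel":[-0.06,-0.33,0],"turn":[0,0,0]},
    {"travel":[-0.06,-0.33,0],"turn":[0,0,0]},
    {"travel":[-0.06,-0.33,0],"turn":[0,0,0]},
    {"travel":[-0.06,-0.33,0],"turn":[0,0,0]},
    {"travel":[-0.06,-0.33,0],"turn":[0,0,0]},
    {"travel":[-0.04,-0.08,0],"turn":[0,0,0]},
    {"travel":[0,0,0],"turn":[0,0,0]},
    {"travel":[0,0,0.3],"turn":[0,0,0]},
    {"travel":[0,0,0.5],"turn":[0,0,0]},
    {"travel":[0,0,0.5],"turn":[0,0,0]},
    {"travel":[0,0,0.4],"turn":[0,0,0]},
    {"travel":[0,0,0.1],"turn":[0,0,0]},
    {"travel":[0,0,0],"turn":[0,0,0]},
    {"travel":[0,0,0],"turn":[0,0,0]}
  ],
  "fingers": 0.75
}}

```text
t: 28.4
ee_pos: [0.4524, -0.2846, 0.216]
tool_rot: [[-0.001, 1.0, 0.001], [1.0, 0.001, -0.0], [-0.0, 0.001, -1.0]]
wrist_force: [0.1, 0.2, 0.2]
grip_width: 0.0637
gripper_force: 0.0
```

```bash
python3 - <<'E'
from st import *; st()
import cv2
a=camera("top")[90:210,340:460];b=camera("scene")[200:350,130:280]
cv2.imwrite("pics/g6.png",np.hstack([cv2.resize(b,(400,400)),cv2.resize(camera("scene")[200:350,230:380],(400,400))]))
E
```

```text
28.4 [ 0.4524 -0.2846  0.216 ] yaw(deg) 0.06300062119336097 z [ 0.0014 -0.0004 -1.    ] q [ 0.484   0.7006 -0.0143  1.9287  0.0184  0.511   0.4581] w 0.06369918066194101 tip 0.0726 F [0.143  0.2245 0.1787] gf 0.0
```

View pics/g6.png

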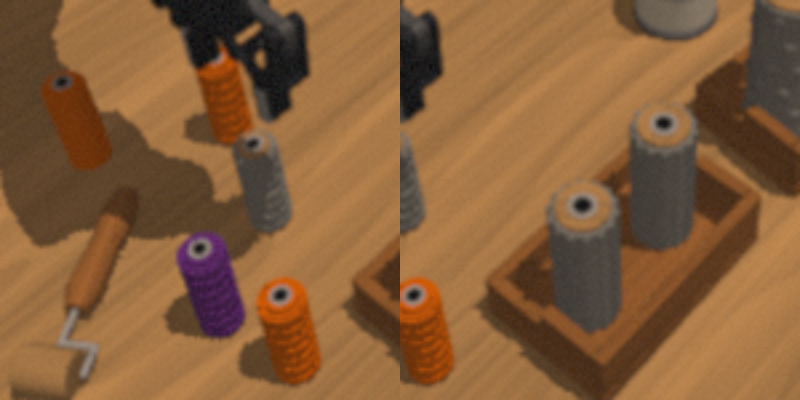

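Both medium rollers stand in their tray (tops at 582,205 and 662,122). small_b stands at (255,140), with an orange decoy behind it at (217,60). I check that decoy's clearance.

```bash
python3 - <<'E'
from h import *
print(fixz("top",T(718,372),.09),fixz("scene",np.array([205+13/2.4,105+281/2.4]),.09))
E
```

```text
[ 0.36759762 -0.25193512] [ 0.37032625 -0.25128666]
```

The decoy's edge is at x ≈ 0.386 and the finger back at ≈ 0.405, so it clears. I descend and grip.

>>> {"fn": "send_rows", "kwargs": {
  "moves": [
    {"travel":[0,0,0.2],"turn":[0,0,0]},
    {"travel":[0,0,0.4],"turn":[0,0,0]},
    {"travel":[0,0,0.5],"turn":[0,0,0]},
    {"travel":[0,0,0.5],"turn":[0,0,0]},
    {"travel":[0,0,0.3],"turn":[0,0,0]},
    {"travel":[0,0,0.1],"turn":[0,0,0]},
    {"travel":[0,0,0.03],"turn":[0,0,0]},
    {"travel":[0,0,0],"turn":[0,0,0]},
    {"travel":[0,0,0],"turn":[0,0,0]}
  ]
}}

```text
t: 29.45
ee_pos: [0.4521, -0.2848, 0.1146]
tool_rot: [[-0.001, 1.0, 0.001], [1.0, 0.001, -0.001], [-0.001, 0.001, -1.0]]
wrist_force: [-0.4, -0.7, 1.1]
grip_width: 0.0641
gripper_force: 0.0
```

>>> {"fn": "send_rows", "kwargs": {
  "moves": [
    {"travel":[0,0,0],"turn":[0,0,0]},
    {"travel":[0,0,0],"turn":[0,0,0]},
    {"travel":[0,0,0],"turn":[0,0,0]},
    {"travel":[0,0,0],"turn":[0,0,0]},
    {"travel":[0,0,0],"turn":[0,0,0]},
    {"travel":[0,0,0],"turn":[0,0,0]},
    {"travel":[0,0,0],"turn":[0,0,0]},
    {"travel":[0,0,0],"turn":[0,0,0]}
  ],
  "fingers": 0
}}

```text
t: 30.25
ee_pos: [0.4519, -0.2847, 0.1145]
tool_rot: [[-0.001, 1.0, 0.001], [1.0, 0.001, -0.0], [-0.0, 0.001, -1.0]]
wrist_force: [-1.0, 0.6, 6.6]
grip_width: 0.0308
gripper_force: 59.0
```

```bash
python3 st.py
```

```text
30.25 [ 0.4519 -0.2847  0.1145] yaw(deg) 0.036924395378558114 z [ 0.0009 -0.0004 -1.    ] q [ 0.4817  0.8793 -0.0099  1.9743  0.0268  0.2871  0.4503] w 0.030844004707859685 tip 0.0726 F [-1.0019  0.6462  6.6357] gf 58.95164251327515
```

>>> {"fn": "send_rows", "kwargs": {
  "moves": [
    {"travel":[0,0,-0.2],"turn":[0,0,0]},
    {"travel":[0,0,-0.4],"turn":[0,0,0]},
    {"travel":[0,0,-0.5],"turn":[0,0,0]},
    {"travel":[0,0,-0.5],"turn":[0,0,0]},
    {"travel":[0,0,-0.4],"turn":[0,0,0]},
    {"travel":[0,0,-0.2],"turn":[0,0,0]},
    {"travel":[0.2,0,0],"turn":[0,0,0]},
    {"travel":[0.4,0,0],"turn":[0,0,0]},
    {"travel":[0.6,0,0],"turn":[0,0,0]},
    {"travel":[0.6,0,0],"turn":[0,0,0]},
    {"travel":[0.6,0,0],"turn":[0,0,0]},
    {"travel":[0.6,0,0],"turn":[0,0,0]},
    {"travel":[0.6,0,0],"turn":[0,0,0]},
    {"travel":[0.6,0,0],"turn":[0,0,0]},
    {"travel":[0.6,0,0],"turn":[0,0,0]},
    {"travel":[0.6,0,0],"turn":[0,0,0]},
    {"travel":[0.6,0,0],"turn":[0,0,0]},
    {"travel":[0.4,0,0],"turn":[0,0,0]},
    {"travel":[0.2,0,0],"turn":[0,0,0]},
    {"travel":[0,0,0],"turn":[0,0,0]}
  ]
}}

```text
t: 32.25
ee_pos: [0.4507, 0.047, 0.2232]
tool_rot: [[-0.004, 1.0, -0.002], [1.0, 0.004, 0.0], [0.0, -0.002, -1.0]]
wrist_force: [0.8, -0.9, -0.7]
grip_width: 0.0306
gripper_force: 59.4
```

```bash
python3 st.py
```

```text
32.25 [0.4507 0.047  0.2232] yaw(deg) 0.22659913248311772 z [-0.0016  0.0003 -1.    ] q [-0.2565  0.6224  0.0803  2.1562 -0.1318  0.3689 -0.0641] w 0.030570807586073816 tip 0.0726 F [ 0.8016 -0.9044 -0.7434] gf 59.360597133636475
```

>>> {"fn": "send_rows", "kwargs": {
  "moves": [
    {"travel":[0.2,0.19,0],"turn":[0,0,0]},
    {"travel":[0.31,0.29,0],"turn":[0,0,0]},
    {"travel":[0.31,0.29,0],"turn":[0,0,0]},
    {"travel":[0.31,0.29,0],"turn":[0,0,0]},
    {"travel":[0.31,0.29,0],"turn":[0,0,0]},
    {"travel":[0.31,0.29,0],"turn":[0,0,0]},
    {"travel":[0.31,0.29,0],"turn":[0,0,0]},
    {"travel":[0.31,0.29,0],"turn":[0,0,0]},
    {"travel":[0.31,0.29,0],"turn":[0,0,0]},
    {"travel":[0.31,0.29,0],"turn":[0,0,0]},
    {"travel":[0.31,0.29,0],"turn":[0,0,0]},
    {"travel":[0.08,0.1,0],"turn":[0,0,0]},
    {"travel":[0,0,0],"turn":[0,0,0]},
    {"travel":[0,0,0],"turn":[0,0,0]}
  ]
}}

```text
t: 33.65
ee_pos: [0.6103, 0.2129, 0.2236]
tool_rot: [[0.001, 1.0, -0.001], [1.0, -0.001, -0.002], [-0.002, -0.001, -1.0]]
wrist_force: [-0.8, -0.8, -1.6]
grip_width: 0.0305
gripper_force: 59.4
```

```bash
python3 - <<'E'
from st import *; st()
from h import proj
import cv2
a=camera("top")[100:200,180:280];b=camera("scene")[70:230,360:500]
cv2.imwrite("pics/g7.png",np.hstack([cv2.resize(a,(400,400)),cv2.resize(b,(350,400))]))
p=state()["ee_pos"]
for z in(p[2]-.1145,.012): print((proj("top",[p[0],p[1],z])-[180,100])*4,(proj("scene",[p[0],p[1],z])-[360,70])*2.5)
E
```

```text
33.65 [0.6103 0.2129 0.2236] yaw(deg) -0.05881545571748597 z [-0.0014 -0.0015 -1.    ] q [-0.4887  0.8183  0.1534  1.5785 -0.1615  0.7591 -0.2667] w 0.0304860986555408 tip 0.0726 F [-0.7926 -0.8397 -1.6244] gf 59.396878480911255
[159.1971 177.5453] [191.5198 204.0568]
[191.6039 232.3993] [173.1327 281.8687]
```

View pics/g7.png

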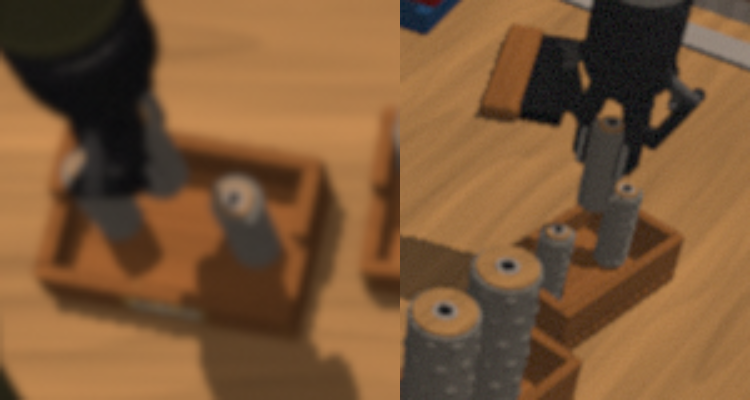

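The roller hangs upright above the middle gap, 3 mm low in y. I correct that and lower in between.

>>> {"fn": "send_rows", "kwargs": {
  "moves": [
    {"travel":[0.06,0,0],"turn":[0,0,0]},
    {"travel":[0,0,0.1],"turn":[0,0,0]},
    {"travel":[0,0,0],"turn":[0,0,0]}
  ]
}}

```text
t: 34.05
ee_pos: [0.6101, 0.2176, 0.2182]
tool_rot: [[-0.001, 1.0, -0.001], [1.0, 0.001, -0.0], [-0.0, -0.001, -1.0]]
wrist_force: [0.0, -0.3, -0.9]
grip_width: 0.0306
gripper_force: 59.4
```

>>> {"fn": "send_rows", "kwargs": {
  "moves": [
    {"travel":[-0.03,0,0.15],"turn":[0,0,0]},
    {"travel":[0,0,0.3],"turn":[0,0,0]},
    {"travel":[0,0,0.35],"turn":[0,0,0]},
    {"travel":[0,0,0.35],"turn":[0,0,0]},
    {"travel":[0,0,0.3],"turn":[0,0,0]},
    {"travel":[0,0,0.15],"turn":[0,0,0]},
    {"travel":[0,0,0.08],"turn":[0,0,0]},
    {"travel":[0,0,0.02],"turn":[0,0,0]},
    {"travel":[0,0,0],"turn":[0,0,0]},
    {"travel":[0,0,0],"turn":[0,0,0]}
  ]
}}

```text
t: 35.05
ee_pos: [0.6113, 0.2163, 0.1347]
tool_rot: [[-0.001, 1.0, 0.001], [1.0, 0.001, 0.001], [0.001, 0.001, -1.0]]
wrist_force: [0.0, -0.7, -0.5]
grip_width: 0.0309
gripper_force: 59.4
```

>>> {"fn": "send_rows", "kwargs": {
  "moves": [
    {"travel":[0,0,0.05],"turn":[0,0,0]},
    {"travel":[0,0,0.04],"turn":[0,0,0]},
    {"travel":[0,0,0.03],"turn":[0,0,0]},
    {"travel":[0,0,0.02],"turn":[0,0,0]},
    {"travel":[0,0,0.02],"turn":[0,0,0]},
    {"travel":[0,0,0],"turn":[0,0,0]},
    {"travel":[0,0,0],"turn":[0,0,0]}
  ]
}}

```text
t: 35.75
ee_pos: [0.6107, 0.2161, 0.1265]
tool_rot: [[-0.001, 1.0, -0.0], [1.0, 0.001, 0.0], [0.0, -0.0, -1.0]]
wrist_force: [-1.5, 0.2, 5.1]
grip_width: 0.0308
gripper_force: 60.3
```

Contact at the expected height. I release, rise, and draw back for a clear view.

>>> {"fn": "send_rows", "kwargs": {
  "moves": [
    {"travel":[0,0,0],"turn":[0,0,0]},
    {"travel":[0,0,0],"turn":[0,0,0]},
    {"travel":[0,0,0],"turn":[0,0,0]},
    {"travel":[0,0,0],"turn":[0,0,0]},
    {"travel":[0,0,-0.1],"turn":[0,0,0]},
    {"travel":[0,0,-0.3],"turn":[0,0,0]},
    {"travel":[0,0,-0.5],"turn":[0,0,0]},
    {"travel":[0,0,-0.5],"turn":[0,0,0]},
    {"travel":[0,0,-0.5],"turn":[0,0,0]},
    {"travel":[0,0,-0.5],"turn":[0,0,0]},
    {"travel":[0,0,-0.5],"turn":[0,0,0]},
    {"travel":[0,0,-0.5],"turn":[0,0,0]},
    {"travel":[0,-0.3,-0.2],"turn":[0,0,0]},
    {"travel":[0.3,-0.5,0],"turn":[0,0,0]},
    {"travel":[0.4,-0.5,0],"turn":[0,0,0]},
    {"travel":[0.5,-0.5,0],"turn":[0,0,0]},
    {"travel":[0.5,-0.5,0],"turn":[0,0,0]},
    {"travel":[0.5,-0.3,0],"turn":[0,0,0]},
    {"travel":[0,0,0],"turn":[0,0,0]},
    {"travel":[0,0,0],"turn":[0,0,0]}
  ],
  "fingers": 0.55
}}

```text
t: 37.75
ee_pos: [0.4805, 0.3265, 0.307]
tool_rot: [[-0.002, 1.0, 0.001], [1.0, 0.002, 0.001], [0.001, 0.001, -1.0]]
wrist_force: [-0.6, -0.3, 0.3]
grip_width: 0.0469
gripper_force: 0.0
```

```bash
python3 - <<'E'
from st import *; st()
import cv2
a=camera("top")[100:260,170:470];b=camera("scene")[90:350,180:500]
cv2.imwrite("pics/g8.png",np.vstack([cv2.resize(a,(480,256)),cv2.resize(b,(420,340)).copy() if 0 else cv2.resize(b,(480,340))]))
E
```

```text
37.75 [0.4805 0.3265 0.307 ] yaw(deg) 0.1349023009133849 z [ 0.0013  0.0008 -1.    ] q [-0.7909  0.6312  0.1959  1.7127 -0.1589  0.8116 -0.52  ] w 0.04686536630671064 tip 0.0726 F [-0.6349 -0.3201  0.3419] gf 0.0
```

View pics/g8.png

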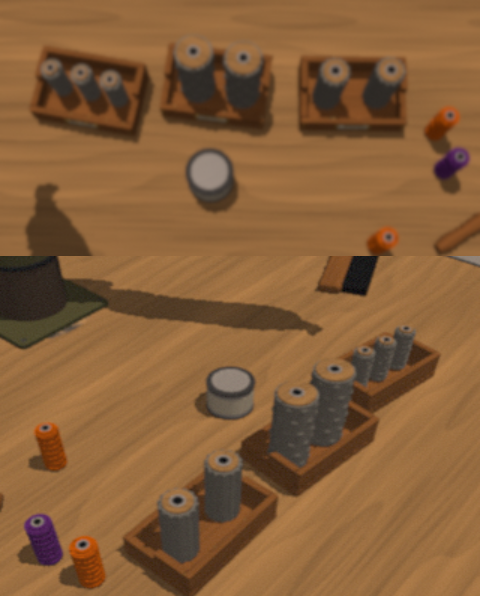

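The picture shows three small rollers (top-view tops at 50–112, 70–80), two large (195,52 and 243,58) and two medium (335,72 and 390,70), all upright in their trays. The decoys are untouched and the gripper is clear, so I hand in.

```bash
python3 -c "
from rig import *
print(sign_off())"
```

```text
the job is handed in; nothing more can be done
None
```

All four rollers are standing upright in the trays of their own size, the final pictures show nothing fallen, and the job was handed in at about 38 s of the 128 s allowed.

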